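# Try the freewheel of the reagent carousel and wind the bottle to the post

### The job

Fit the loose crank onto the square shaft end of the reagent carousel, down onto its collar, then try the freewheel: turn the shaft at least an eighth of a turn clockwise seen from above, then back anticlockwise to at least an eighth of a turn past where it started. One of these ways the shaft spins loose, the other way it grips and carries the plate along: wind it on in the way that grips until the bottle on the plate stands squarely in front of the upright post, and leave the crank seated on the shaft. Move the plate and its bottle by the crank only, never by hand, and leave the other things on the worktop where they are.

Things in the scene. Friction and masses are not known exactly. Their poses are not given: they have to be found in the camera images.
- carousel: Fixed white foot plate (190 x 150 x 10 mm) of the reagent carousel; origin on the carousel's vertical axis at the worktop, z up. An upright aluminium post, 30 mm wide, 86 mm high, stands at its -x end, 107 to 117 mm from the axis. Over the foot lies a round plate 184 mm across (top 24 mm above the worktop), on it a grey round cap 93 mm across, top at 78 mm. Yaw up to 0.4 rad.
- plate (a joint): Angle of the round plate about the vertical axis, rad, anticlockwise from above positive, no stop. At 0 the bottle stands on the carousel's +x side, away from the post; at +pi or -pi in front of the post. The plate is stiff (0.12 N m) and stays where it is left.
- shaft (a joint): Angle of the square drive shaft, rad, anticlockwise from above positive, no stop; 0 at the start, its sides then parallel to the carousel's x and y. A hidden freewheel couples it to the plate in one sense of turning only (either may be set); the other way it spins loose, clicking every 30 degrees. Up to 0.8 rad of play, crank and freewheel together, precedes gripping. Under 0.06 N m when loose.
- shaft_foot (a point): Centre of the top of the steel collar (40 mm across, 85 mm above the worktop) on which the seated crank's underside rests. The square shaft end, 16 x 16 mm with slightly rounded edges, stands 24 mm up from here; it turns with the shaft.
- bottle_axis (a point): Foot of the white bottle (36 mm across, 65 mm high, fixed on the plate 68 mm from the axis, its top 89 mm above the worktop).
- station (a point): Point 24 mm above the worktop, 68 mm from the carousel's axis on the side of the post: the bottle's foot must come here.
- crank: Loose steel crank, about 0.27 kg. Origin under the centre of its hub, z up, +x along its arm. Hub: square block 36 x 36 mm, 56 mm high, with a square socket 18 x 18 mm, 30 mm deep, open below, sides parallel to the hub's. A flat arm 18 mm wide, 33 to 42 mm above the hub's underside, runs to +x. It starts upright on its hub. Grip it across the hub's y sides, the arm between the fingers.
- knob (a point): Middle of the crank's free-spinning upright round knob: 23 mm across, 44 to 99 mm above the hub's underside, 72 mm from the hub's axis; this point is 72 mm above the hub's underside. Wind it at a calm hand's pace, up to 2.5 rad/s: spun much faster, the freewheel may jump over to the other sense.
- meter: Bystander: white hand-held meter 62 x 125 x 22 mm lying flat; origin at the centre of its underside.
- timer: Bystander: white square bench timer 62 x 62 x 17 mm lying flat; origin at the centre of its underside.
- dressing_box: Bystander: flat carton 100 x 78 x 34 mm; origin at the centre of its underside.
- tape: Bystander: roll of white tape 62 mm across, 19 mm high, lying flat; origin at the centre of its underside.
- pot: Bystander: white specimen pot with lid, 62 mm across, 62 mm high; origin at the centre of its underside.
- flat_carton: Bystander: flat carton 77 x 72 x 21 mm; origin at the centre of its underside.
There are look-alikes about, which are no part of the job. There is more than one size of the crank; the job needs the larger.

How it is judged (in metres and radians):
On the way, in this order (a step that is already met when the one before it is completed fails the run):
1. the crank is seated on the square shaft, down on the collar (distance between crank and shaft_foot below 0.006 m and angle between crank's own z axis and vertical below 0.1 rad), for 0.2 s.
2. the shaft has been turned about an eighth of a turn or more clockwise from its start (value of joint shaft below -0.6 rad), for 0.1 s.
3. the shaft has then been turned to about an eighth of a turn or more anticlockwise of its start (value of joint shaft above 0.6 rad), for 0.1 s.
At the end, for the whole second after the job is handed in: The bottle's foot is within 12 mm of the station in front of the post, the crank is still seated on the shaft (within 8 mm of the collar's centre, upright within 0.1 rad) and everything is at rest (horizontal distance between bottle_axis and station below 0.012 m and distance between crank and shaft_foot below 0.008 m and angle between crank's own z axis and vertical below 0.1 rad and linear speed of crank below 0.02 m/s); the robot touches nothing.
It fails at once if the robot pushes the plate or its bottle directly (over 2 N) (contact force between the arm and plate above 2 N).
It fails at once if the fingers push the plate or its bottle directly (over 2 N) (contact force between the fingers and plate above 2 N).
It fails at once if a bystander is moved by more than 30 mm (distance of any of meter, timer, dressing_box, tape, pot, flat_carton from where it was at the start of the episode above 0.03 m).
It also fails if it takes over 67 s, if anything falls off the work surface, if the arm or the gripper's body presses on something with over 40 N, if the wrist force passes 120 N, or if a joint passes its speed limit or range.

### The arm

A 6-joint arm with a two-finger parallel gripper is mounted at the origin on a cart in front of the work surface, level with it; the furniture and walls round the work are solid. World frame = base frame: x ahead of the robot, y to its left, z up, the work surface at z = 0. Lengths are in mm, angles in degrees, forces in N, time in s.
With the tool pointing down it reaches from about 275 to 775 mm from the base axis. Payload 14.6 kg.
Tool frame: the origin (TCP) lies at the very end of the fingers, on their centre line; the grasp point (between the pads) lies ctrl.tcp_to_grasp behind it (ctrl.tcp_to_grasp is the distance from the TCP to the grasp point, in mm); z points along the fingers, y is the line along which they close (so a half turn about z gives the same grasp; the last joint's range is limited). The gripper opens to 85 mm and grips with 20 to 120 N. Pads are 22 mm wide; open, the fingers measure 114 mm over their backs; the gripper's body (76 mm by 85 mm) begins 54 mm behind the grasp point. The pads swing forward as they close: fully open they stand 13 mm farther back than shut.
Start: joints at [55.216, 15.075, -2.767, 72.158, 0, 81.102], TCP at [229.212, 472.324, 231.278] pointing down, gripper open.
Joint ranges: [-151.79, 151.79], [-50.71, 97.33], [-67.44, 78.34], [-121.81, 120.89], [-77.56, 73.72], [-180, 180]. Speed limits (degrees/s): [108.29, 108.29, 147.25, 159.86, 180, 180].

### API

Orientations are given as [roll, pitch, yaw] about the fixed x, y, z axes, in that order (R = Rz(yaw) Ry(pitch) Rx(roll)).
In Python, from cell import telemetry, optics, order, look_for, ctrl gives the robot as it stands. The module is installed in compiled form; this text tells all that it offers.
- The arm moves only by the tool send_rows, never from a script. Its argument "rows" is a list of rows, each a list of 5 numbers: the shift along the tool's x, y, z in units of 25 mm (1.0 is 25 mm), then the turn about the tool's z in units of 6 degrees (1.0 is 6 degrees), then the finger opening in mm, from 0 to 85.4. A call has 1 to 5 rows; each row shifts and turns the commanded pose from where the row before left it, along the tool's axes as they then stand; what a row does not reach is not made up. A row lasts 1/12 s, in which the tool goes at most 41.7 mm and 7.16 degrees, less where a joint would pass 70% of its speed; a pose out of reach is approached as far as the arm can. A call is refused whole if a number of a shift passes 1 or a number of a turn 1, either way. A call with a gripper value outside its range is refused whole. The fingers move at their own pace and stop on an object; the grip force is fixed at half the most. Time passes only in rows, so rows that do not move let the fingers close. It gives the time, the measured TCP pose, the force, the opening and the grip force at its end, in the units of the state.
- telemetry.get_state(): the state, without advancing time (a new reading comes with each control period).
- optics.get_image(name): name is "scene" or "top" or "wrist"; returns (picture, depth): 384x512x3 uint8, red, green, blue; 384x512 float32, mm along the optical axis (not along the pixel's ray), 0 where there is no reading.
- optics.get_calibration(name): a dict with "camera_matrix" (3x3 intrinsics, pixels), "rvec" (rotation vector, rad) and "tvec" (3), from world to camera coordinates, as OpenCV has them. Camera axes: x right, y down, z forward; pixel columns grow to the right and rows downward; lengths in mm; the calibration is good to about 2 mm. A picture is of the moment at which its call begins: read the wrist's pose just before it. get_calibration takes no time and is no camera call; for the wrist camera it gives the pose at the moment of the call.
- order.close_job(): hands the job in; it is judged then, once.
Trained networks look in the newest picture that a camera, given by its name, has taken for a name from the list of things; names that differ only in an ending like _2 or _b are one class to them, and where a whole thing is asked for, a point or a joint stands for the part that bears it (a point fixed in the world has none). Each returns a list of dicts, best first, with "confidence" (0 to 1); they miss things now and then, are a little off and sometimes report something else, mostly with a low value. They report only what shows in the picture. A call takes as long as a camera call. They do not tell look-alikes from the thing itself.
- look_for(label, camera): "rect" ([left, top, width, height] in pixels, round what is visible of it).
The state is a dict: "time_s": time; "joint_pos": joint angles; "qvel": joint speeds; "effort": joint torques, N m; "tool_pos": TCP position; "ee_rot": TCP orientation; "ft_force": force on the tool from outside, world axes, zero at the start; "wrist_torque": the same for the moment, N m; "opening": finger opening in mm; "gripper_force": force on a finger pad.
Only numpy, scipy, OpenCV 4.12 (cv2) and the standard library are available. Lean on these libraries where they do the work, as an engineer would, in place of code of your own. Each camera call takes 0.05 s, during which the arm holds its last target. There are 200 camera calls.

## Working session

There is one attempt and no reset: what is moved stays moved. The work goes in short steps, Python scripts to look and compute and a tool call to move; the robot and the scene stay as the last step left them, time stands still between calls to the robot, and variables do not carry over. Pictures are saved under pics/ and viewed, at most 10 in all, crops included, and the job is handed in when it is done.

Besides the shell and the picture viewer there is one more tool, called after "Request:" as a command line: name --pt "numbers of a row" for each row, then --argument value for the rest. send_rows: Moves the arm, as the interface text tells. Its arguments: {"type":"object","properties":{"rows":{"type":"array","items":{"type":"array","items":{"type":"number"}}}},"required":["rows"]}

```bash
mkdir -p pics
cat > h.py <<'E'
import numpy as np,cv2
from cell import telemetry,optics,order,look_for,ctrl
def cal(n):
    c=optics.get_calibration(n);return np.array(c["camera_matrix"]),cv2.Rodrigues(np.array(c["rvec"],float))[0],np.array(c["tvec"],float).ravel()
def cloud(d,c):
    K,R,t=c;v,u=np.mgrid[:d.shape[0],:d.shape[1]]
    P=np.stack([(u-K[0,2])*d/K[0,0],(v-K[1,2])*d/K[1,1],d],-1)
    return (P-t)@R
E
python3 - <<'E'
from h import *
s=telemetry.get_state();print(s,ctrl.tcp_to_grasp)
for n in("scene","top"):
    im,d=optics.get_image(n);cv2.imwrite(f"pics/{n}.png",cv2.resize(im[...,::-1],(800,600)))
    c=cal(n);W=cloud(d,c);np.savez(f"{n}.npz",im=im,d=d,W=W)
    for l in("crank","knob","carousel","bottle_axis","shaft_foot"):
        for r in look_for(l,n)[:4]:
            x,y,w,h=r["rect"];p=W[min(383,int(y+h/2)),min(511,int(x+w/2))]
            print(n,l,np.round(r["rect"]),round(r["confidence"],2),p.round())
E
```

```text
{'time_s': 0.0, 'joint_pos': array([ 5.52166794e+01,  1.50968883e+01, -2.80591614e+00,  7.21583034e+01,
       -1.68299316e-03,  8.11017099e+01]), 'qvel': array([ 0.05248255, -0.02374963,  0.05657806,  0.03123066,  0.12651419,
        0.02962648]), 'effort': array([-9.83045647e-04, -6.37609434e+01,  3.84565687e+01,  1.36174678e-02,
       -1.53100605e-04,  7.51686926e-07]), 'tool_pos': array([229.04114688, 472.07476623, 230.82891457]), 'ee_rot': array([-1.79939367e+02, -7.78948394e-03,  1.54114966e+02]), 'ft_force': array([-0.61446485,  0.14291002, -0.15688707]), 'wrist_torque': array([-0.02953189, -0.02297725, -0.01412702]), 'gripper_force': 0.0, 'opening': 85.42791901870822} 18.700000000000003
scene crank [265. 216.  28.  26.] 0.77 [ 525. -200.   30.]
scene crank [287. 229.  46.  32.] 0.55 [ 562. -294.   -1.]
scene knob [288. 231.  41.  29.] 0.89 [ 502. -323.   42.]
scene knob [264. 220.  24.  22.] 0.51 [ 511. -204.   28.]
scene carousel [195. 180.  73.  50.] 0.69 [496. -31.  53.]
scene bottle_axis [206. 182.  50.  40.] 0.97 [496. -31.  64.]
scene shaft_foot [177. 157.  14.  17.] 0.57 [600. 328.  38.]
top crank [195. 168.  56.  69.] 0.69 [517.  -2.  84.]
top crank [280. 192.  12.  21.] 0.63 [ 520. -195.   34.]
top crank [311. 197.  34.  23.] 0.51 [ 504. -327.   44.]
top knob [308. 194.  37.  24.] 0.65 [ 511. -325.   41.]
top knob [213. 190.  17.  16.] 0.47 [530.   2. 107.]
top carousel [194. 170.  56.  69.] 0.7 [512.   5.  77.]
top carousel [114. 207.  41.  28.] 0.67 [458. 290.  20.]
top carousel [130. 151.  18.  16.] 0.21 [669. 294.  -1.]
top bottle_axis [196. 178.  56.  50.] 0.71 [517.  -2.  84.]
top shaft_foot [217. 190.   8.  15.] 0.55 [530.   5. 110.]
```

Run:
```python
import numpy as np,cv2
a=np.load("top.npz")["im"][130:260,90:370,::-1];b=np.load("scene.npz")["im"][140:275,150:350,::-1]
cv2.imwrite("pics/c1.png",cv2.resize(a,(784,364),interpolation=cv2.INTER_CUBIC));cv2.imwrite("pics/c2.png",cv2.resize(b,(800,540),interpolation=cv2.INTER_CUBIC))
```

```text
(no output)
```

View pics/c1.png

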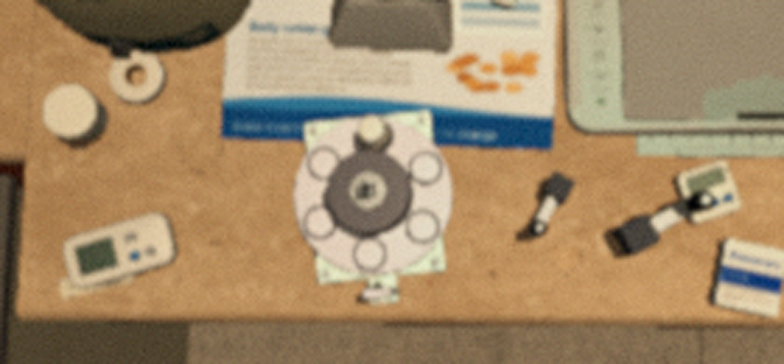

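View pics/c2.png

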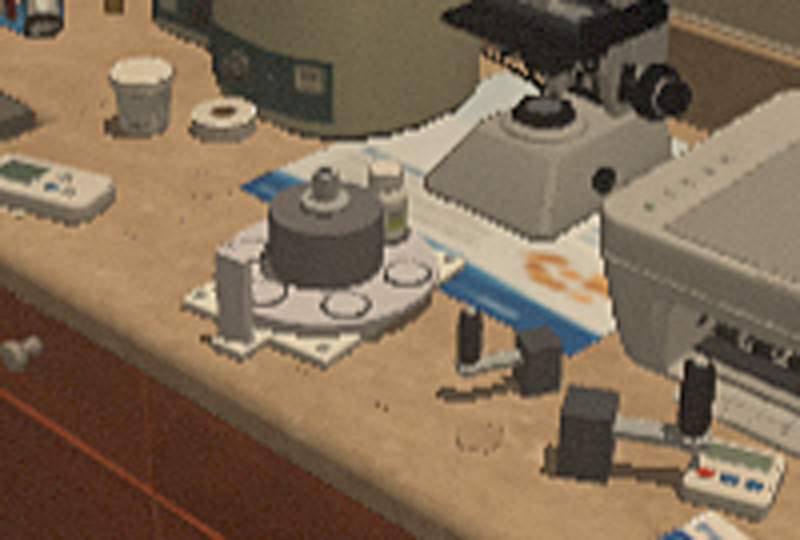

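The top view shows the carousel with the bottle on the far side and the post towards the robot. The large crank is right of it, with its hub near crop pixel (632,237) and its knob (702,200) over the timer. The small crank is between them at (545,205). In the scene view the larger crank's hub is at (588,435). Next I measure.

Run:
```python
from h import *
for n in("top","scene"):
    z=np.load(n+".npz");W=z["W"].reshape(-1,3)
    def sel(x0,x1,y0,y1,z0,z1):
        m=(W[:,0]>x0)&(W[:,0]<x1)&(W[:,1]>y0)&(W[:,1]<y1)&(W[:,2]>z0)&(W[:,2]<z1);return W[m]
    A=sel(420,620,-420,-230,25,150);print(n,"crank pts",len(A))
    for lo,hi in((28,48),(48,70),(70,130)):
        Q=A[(A[:,2]>lo)&(A[:,2]<hi)]
        if len(Q): print(lo,hi,len(Q),np.median(Q,0).round(),Q.min(0).round(),Q.max(0).round())
    for lo,hi in((15,30),(60,82),(82,95),(95,125)):
        Q=sel(380,640,-120,140,lo,hi)
        if len(Q): print("car",lo,hi,len(Q),np.median(Q,0).round(),Q.min(0).round(),Q.max(0).round())
```

```text
top crank pts 1007
28 48 92 [ 508. -331.   42.] [ 466. -357.   29.] [ 534. -273.   47.]
48 70 147 [ 490. -297.   56.] [ 466. -359.   48.] [ 532. -275.   68.]
70 130 172 [ 592. -351.  117.] [ 512. -419.   70.] [ 606. -230.  130.]
car 15 30 1646 [519.  -4.  25.] [423. -87.  15.] [625.  95.  30.]
car 60 82 612 [533.   2.  78.] [417. -41.  60.] [613.  49.  82.]
car 82 95 207 [539.  -1.  86.] [417. -38.  82.] [613.  32.  93.]
car 95 125 34 [532.   5. 108.] [524.  -4. 100.] [539.  11. 112.]
scene crank pts 1981
28 48 308 [ 508. -317.   40.] [ 460. -376.   28.] [ 619. -230.   48.]
48 70 278 [ 512. -295.   55.] [ 462. -374.   48.] [ 620. -232.   70.]
70 130 961 [ 591. -338.  104.] [ 508. -420.   70.] [ 617. -230.  130.]
car 15 30 763 [500. -38.  23.] [411. -90.  15.] [620.  95.  30.]
car 60 82 470 [513. -13.  75.] [410. -47.  60.] [609.  47.  82.]
car 82 95 113 [527.  -4.  85.] [411. -24.  82.] [611.  20.  94.]
car 95 125 34 [525.  -2. 103.] [519.  -9.  95.] [538.  11. 109.]
```

```bash
cat >> h.py <<'E'
def plan(x,y,z,yaw,op,start=None,step=25.,deg=6.):
    """rows to go to pose; tool vertical"""
    import json
    s=telemetry.get_state();p,a=(s["tool_pos"],s["ee_rot"][2]) if start is None else (np.array(start[:3],float),start[3])
    d=np.array([x,y,z])-p;da=(yaw-a+180)%360-180
    # shift per axis bounded by 25 mm in tool axes: bound norm
    n=int(max(np.ceil(np.linalg.norm(d)/step),np.ceil(abs(da)/deg),1));rows=[]
    for i in range(n):
        r=np.radians(a+da*i/n);v=d/n/25
        rows.append([round(float(k),2) for k in(v[0]*np.cos(r)+v[1]*np.sin(r),v[0]*np.sin(r)-v[1]*np.cos(r),-v[2],-da/n/6)]+[op])
    for i in range(0,n,5): print(json.dumps(rows[i:i+5]))
E
python3 - <<'E'
from h import *
K,R,t=cal("wrist");print("cam",(-R.T@t).round(),R.round(2).tolist(),K.round().tolist())
plan(470,-120,260,119,85)
E
```

```text
cam [158. 508. 375.] [[0.44, 0.9, 0.0], [0.86, -0.41, 0.31], [0.28, -0.13, -0.95]] [[338.0, 0.0, 253.0], [0.0, 338.0, 187.0], [0.0, 0.0, 1.0]]
[[-0.73, -0.66, -0.04, 0.23, 85], [-0.75, -0.64, -0.04, 0.23, 85], [-0.76, -0.62, -0.04, 0.23, 85], [-0.78, -0.6, -0.04, 0.23, 85], [-0.79, -0.59, -0.04, 0.23, 85]]
[[-0.8, -0.57, -0.04, 0.23, 85], [-0.82, -0.55, -0.04, 0.23, 85], [-0.83, -0.53, -0.04, 0.23, 85], [-0.84, -0.51, -0.04, 0.23, 85], [-0.85, -0.49, -0.04, 0.23, 85]]
[[-0.86, -0.47, -0.04, 0.23, 85], [-0.88, -0.45, -0.04, 0.23, 85], [-0.89, -0.43, -0.04, 0.23, 85], [-0.9, -0.41, -0.04, 0.23, 85], [-0.9, -0.39, -0.04, 0.23, 85]]
[[-0.91, -0.36, -0.04, 0.23, 85], [-0.92, -0.34, -0.04, 0.23, 85], [-0.93, -0.32, -0.04, 0.23, 85], [-0.94, -0.3, -0.04, 0.23, 85], [-0.94, -0.28, -0.04, 0.23, 85]]
[[-0.95, -0.25, -0.04, 0.23, 85], [-0.96, -0.23, -0.04, 0.23, 85], [-0.96, -0.21, -0.04, 0.23, 85], [-0.97, -0.19, -0.04, 0.23, 85], [-0.97, -0.16, -0.04, 0.23, 85]]
[[-0.97, -0.14, -0.04, 0.23, 85]]
```

Request:
send_rows --pt "-0.73 -0.66 -0.04 0.23 85" --pt "-0.75 -0.64 -0.04 0.23 85" --pt "-0.76 -0.62 -0.04 0.23 85" --pt "-0.78 -0.6 -0.04 0.23 85" --pt "-0.79 -0.59 -0.04 0.23 85"

```text
time_s: 1.02
tool_pos: [275.8, 357.3, 236.4]
ee_rot: [180.0, 0.0, 147.2]
ft_force: [0.1, 0.9, 0.7]
opening: 85.1
gripper_force: 0.0
```

Request:
send_rows --pt "-0.8 -0.57 -0.04 0.23 85" --pt "-0.82 -0.55 -0.04 0.23 85" --pt "-0.83 -0.53 -0.04 0.23 85" --pt "-0.84 -0.51 -0.04 0.23 85" --pt "-0.85 -0.49 -0.04 0.23 85"

```text
time_s: 1.43
tool_pos: [321.5, 243.1, 241.4]
ee_rot: [180.0, 0.0, 140.3]
ft_force: [0.6, 0.2, 0.2]
opening: 85.1
gripper_force: 0.0
```

Request:
send_rows --pt "-0.86 -0.47 -0.04 0.23 85" --pt "-0.88 -0.45 -0.04 0.23 85" --pt "-0.89 -0.43 -0.04 0.23 85" --pt "-0.9 -0.41 -0.04 0.23 85" --pt "-0.9 -0.39 -0.04 0.23 85"

```text
time_s: 1.85
tool_pos: [367.0, 128.6, 246.5]
ee_rot: [180.0, 0.0, 133.3]
ft_force: [0.8, 0.4, -0.2]
opening: 84.8
gripper_force: 0.0
```

Request:
send_rows --pt "-0.91 -0.36 -0.04 0.23 85" --pt "-0.92 -0.34 -0.04 0.23 85" --pt "-0.93 -0.32 -0.04 0.23 85" --pt "0 0 0 0 85" --pt "0 0 0 0 85"

```text
time_s: 2.27
tool_pos: [394.3, 60.7, 249.2]
ee_rot: [180.0, -0.0, 129.1]
ft_force: [-1.2, 0.9, 0.2]
opening: 84.8
gripper_force: 0.0
```

```bash
cat >> h.py <<'E'
def snap(n,f):
    c=cal(n);im,d=optics.get_image(n);W=cloud(d,c);np.savez(f+".npz",im=im,d=d,W=W)
    cv2.imwrite(f"pics/{f}.png",cv2.resize(im[...,::-1],(800,600)));return im,d,W
E
python3 - <<'E'
from h import *
s=telemetry.get_state();print(s["time_s"],s["tool_pos"],s["ee_rot"])
snap("wrist","w1")
plan(430,-220,230,119,85)
E
```

```text
2.2667 [394.25797801  60.68713912 249.2499539 ] [ 1.79999702e+02 -5.69771553e-03  1.29149366e+02]
[[-0.8, -0.5, 0.06, 0.14, 85], [-0.81, -0.49, 0.06, 0.14, 85], [-0.82, -0.48, 0.06, 0.14, 85], [-0.82, -0.46, 0.06, 0.14, 85], [-0.83, -0.45, 0.06, 0.14, 85]]
[[-0.84, -0.44, 0.06, 0.14, 85], [-0.84, -0.43, 0.06, 0.14, 85], [-0.85, -0.41, 0.06, 0.14, 85], [-0.86, -0.4, 0.06, 0.14, 85], [-0.86, -0.39, 0.06, 0.14, 85]]
[[-0.87, -0.38, 0.06, 0.14, 85], [-0.87, -0.36, 0.06, 0.14, 85]]
```

View pics/w1.png

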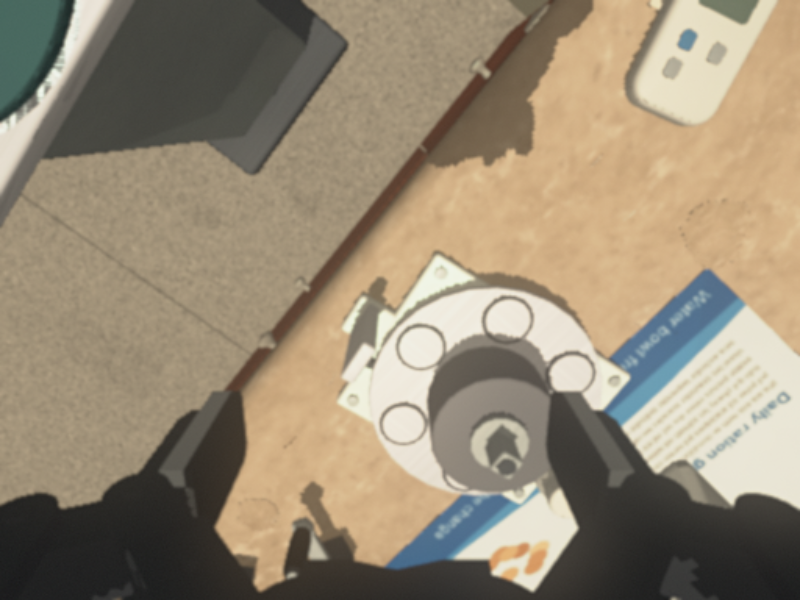

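The wrist view shows the carousel with the shaft end at about (503,450), the collar round it and the post at about (365,330). Next: precise fits and moving on to the crank.

Request:
send_rows --pt "-0.8 -0.5 0.06 0.14 85" --pt "-0.81 -0.49 0.06 0.14 85" --pt "-0.82 -0.48 0.06 0.14 85" --pt "-0.82 -0.46 0.06 0.14 85" --pt "-0.83 -0.45 0.06 0.14 85"

```text
time_s: 2.73
tool_pos: [408.9, -55.7, 241.8]
ee_rot: [180.0, 0.0, 125.1]
ft_force: [1.3, 0.2, 0.3]
opening: 84.9
gripper_force: 0.0
```

Request:
send_rows --pt "-0.84 -0.44 0.06 0.14 85" --pt "-0.84 -0.43 0.06 0.14 85" --pt "-0.85 -0.41 0.06 0.14 85" --pt "-0.86 -0.4 0.06 0.14 85" --pt "-0.86 -0.39 0.06 0.14 85"

```text
time_s: 3.15
tool_pos: [424.6, -172.9, 234.3]
ee_rot: [180.0, -0.0, 120.9]
ft_force: [-0.3, 0.1, -0.3]
opening: 85.1
gripper_force: 0.0
```

Request:
send_rows --pt "-0.87 -0.38 0.06 0.14 85" --pt "-0.87 -0.36 0.06 0.14 85" --pt "0 0 0 0 85" --pt "0 0 0 0 85"

```text
time_s: 3.48
tool_pos: [430.7, -219.4, 231.0]
ee_rot: [-180.0, -0.0, 119.2]
ft_force: [0.5, 0.3, 0.2]
opening: 85.1
gripper_force: 0.0
```

```bash
cat > fit.py <<'E'
from h import *
import sys
f=sys.argv[1]
W=np.load(f+".npz")["W"].reshape(-1,3);W=W[np.isfinite(W).all(1)]
def sel(c,r,z0,z1):
    m=(np.hypot(W[:,0]-c[0],W[:,1]-c[1])<r)&(W[:,2]>z0)&(W[:,2]<z1);return W[m]
def rect(Q):
    (c,s,a)=cv2.minAreaRect(Q[:,:2].astype(np.float32));return np.round(c,1),np.round(s,1),round(a,1)
E
python3 - <<'E'
import sys;sys.argv=["","w1"]
exec(open("fit.py").read())
c=(527,2)
for nm,r,a,b in(("shaft",25,100,118),("collar",30,82,90),("cap",60,72,82),("plate",110,19,29),("foot",160,6,14)):
    Q=sel(c,r,a,b)
    if len(Q)>5:
        e=cv2.minEnclosingCircle(Q[:,:2].astype(np.float32));print(nm,len(Q),np.median(Q,0).round(1),rect(Q),np.round(e[0],1),round(e[1],1))
Q=sel((415,-10),30,80,95);print("post",len(Q),Q.mean(0).round(1),rect(Q))
s=telemetry.get_state();print(s["time_s"],s["tool_pos"],s["ee_rot"])
snap("wrist","w2")
sys.argv=["","w2"];exec(open("fit.py").read())
for z0,z1 in((50,62),(85,110)):
    Q=sel((500,-320),90,z0,z1);print(z0,len(Q),len(Q) and (Q.mean(0).round(1),rect(Q)))
E
```

```text
shaft 323 [527.1   8.7 109.4] (array([529.5,   6.9]), array([16.7, 16.1]), 4.7) [529.7   7.1] 10.4
collar 649 [522.7  13.3  85.9] (array([528. ,   7.9]), array([39.3, 34.8]), 58.3) [530.1   6.8] 20.1
cap 3738 [518.3   8.8  78.8] (array([527.9,   3.3]), array([84.1, 94.2]), 47.1) [535.7   7.7] 51.9
plate 8397 [492.6  36.4  25.4] (array([530.2,   6.7]), array([182.2, 183. ]), 43.1) [518.7   5.7] 101.5
foot 2242 [446.   30.   10.8] (array([515.5,   5. ]), array([220.1, 150.1]), 6.6) [526.4   8.2] 121.8
post 304 [418.3  -4.7  86.1] (array([419. ,  -5.6]), array([10.3, 29.3]), 6.2)
3.4833 [ 430.65291599 -219.44173566  230.98911896] [-1.79993812e+02 -4.38525137e-02  1.19202589e+02]
50 1204 (array([ 488.8, -299.1,   56.5]), (array([ 500.1, -318.9]), array([35.5, 91. ]), 29.1))
85 481 (array([ 519.4, -354.3,   96.5]), (array([ 520.9, -357.1]), array([21.5, 21. ]), 70.2))
```

View pics/w2.png

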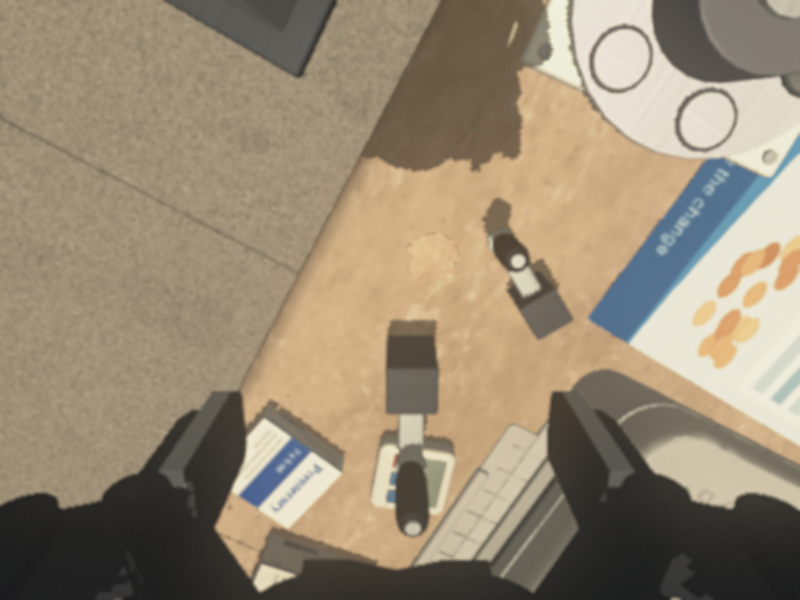

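The hub sits at about (412,375) with its arm pointing down to the knob at (412,500). The knob is above the timer. The fingers have clear space on both sides of the hub.

Run:
```python
import sys;sys.argv=["","w2"]
exec(open("fit.py").read())
Q=sel((486,-294),32,52,60);c,s,a=rect(Q);print(c,s,a,np.median(Q[:,2]))
K=sel((521,-357),25,90,105);k=rect(K);print(k)
e=np.array([520.9,-357.1])-c;print(np.hypot(*e),np.degrees(np.arctan2(e[1],e[0])))
plan(c[0],c[1],120,118.8,75)
```

```text
[ 486.7 -294.9] [35.5 36.1] 29.3 56.670696874722225
(array([ 521.2, -357.3]), array([21.3, 20.4]), 70.7)
70.98225130270247 -61.196278936847
[[-0.63, 0.08, 0.74, 0.01, 75], [-0.63, 0.08, 0.74, 0.01, 75], [-0.63, 0.08, 0.74, 0.01, 75], [-0.63, 0.08, 0.74, 0.01, 75], [-0.63, 0.08, 0.74, 0.01, 75]]
[[-0.62, 0.08, 0.74, 0.01, 75]]
```

Request:
send_rows --pt "-0.63 0.08 0.74 0 75" --pt "-0.63 0.08 0.74 0 75" --pt "-0.63 0.08 0.74 0 75" --pt "-0.63 0.08 0.74 0 75" --pt "-0.63 0.08 0.74 0 75"

```text
time_s: 3.95
tool_pos: [478.3, -282.5, 138.3]
ee_rot: [180.0, 0.0, 119.3]
ft_force: [0.8, -0.2, -0.5]
opening: 75.0
gripper_force: 0.0
```

Request:
send_rows --pt "-0.62 0.08 0.74 0 75" --pt "0 0 0.8 0 75" --pt "0 0 0.8 0 75" --pt "0 0 0.8 0 75" --pt "0 0 0.8 0 75"

```text
time_s: 4.37
tool_pos: [487.3, -294.5, 39.8]
ee_rot: [180.0, 0.0, 119.3]
ft_force: [-0.3, -0.1, -0.3]
opening: 75.5
gripper_force: 0.0
```

Request:
send_rows --pt "0 0 0.5 0 75" --pt "0 0 0.3 0 75" --pt "0 0 0 0 75" --pt "0 0 0 0 60"

```text
time_s: 4.7
tool_pos: [487.3, -295.5, 20.8]
ee_rot: [180.0, 0.0, 119.3]
ft_force: [0.1, 0.2, 0.1]
opening: 64.8
gripper_force: 0.0
```

Run:
```python
from h import *
s=telemetry.get_state();print(s["time_s"],s["tool_pos"],s["ee_rot"],s["opening"])
snap("wrist","w3")
```

```text
4.7 [ 487.25422126 -295.52505387   20.82791883] [1.79992463e+02 5.70364278e-03 1.19255356e+02] 64.7527750008534
```

View pics/w3.png

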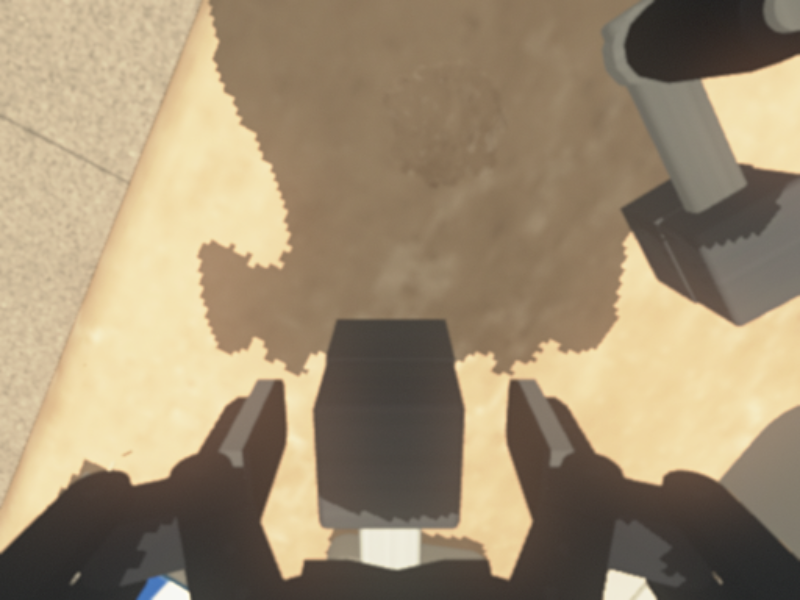

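The hub sits centred between the fingers at (392,430) and the pads are level with it, so I close and lift.

Request:
send_rows --pt "0 0 0 0 20" --pt "0 0 0 0 20" --pt "0 0 0 0 20" --pt "0 0 0 0 20" --pt "0 0 0 0 20"

```text
time_s: 5.17
tool_pos: [487.3, -296.5, 21.3]
ee_rot: [180.0, 0.1, 119.2]
ft_force: [-1.1, 1.9, 7.8]
opening: 35.6
gripper_force: 60.0
```

Request:
send_rows --pt "0 0 -0.3 0 20" --pt "0 0 -0.6 0 20" --pt "0 0 -0.8 0 20" --pt "0 0 -0.8 0 20" --pt "0 0 -0.8 0 20"

```text
time_s: 5.58
tool_pos: [486.7, -296.1, 104.3]
ee_rot: [-180.0, -0.0, 119.2]
ft_force: [1.0, -0.2, -2.2]
opening: 35.3
gripper_force: 60.1
```

Request:
send_rows --pt "0 0 -0.8 0 20" --pt "0 0 -0.8 0 20" --pt "0 0 -0.3 0 20" --pt "0 0 0 0 20"

```text
time_s: 5.92
tool_pos: [487.6, -296.8, 152.1]
ee_rot: [179.9, 0.2, 119.2]
ft_force: [-0.1, -0.9, -2.5]
opening: 35.4
gripper_force: 60.1
```

Run:
```python
from h import *
s=telemetry.get_state();print(s["time_s"],s["tool_pos"],s["ee_rot"],s["opening"],s["gripper_force"])
snap("wrist","w4")
plan(529.5,6.9,150,186.2,20,step=22.)
```

```text
5.9167 [ 487.56484211 -296.80551903  152.13654437] [1.79936784e+02 1.64861669e-01 1.19190515e+02] 35.37758976111513 60.08034265178139
[[0.7, 0.53, 0.0, -0.8, 20], [0.65, 0.58, 0.0, -0.8, 20], [0.6, 0.64, 0.0, -0.8, 20], [0.54, 0.68, 0.0, -0.8, 20], [0.49, 0.73, 0.0, -0.8, 20]]
[[0.42, 0.77, 0.0, -0.8, 20], [0.36, 0.8, 0.0, -0.8, 20], [0.29, 0.83, 0.0, -0.8, 20], [0.22, 0.85, 0.0, -0.8, 20], [0.15, 0.86, 0.0, -0.8, 20]]
[[0.08, 0.87, 0.0, -0.8, 20], [0.0, 0.88, 0.0, -0.8, 20], [-0.07, 0.87, 0.0, -0.8, 20], [-0.14, 0.86, 0.0, -0.8, 20]]
```

View pics/w4.png

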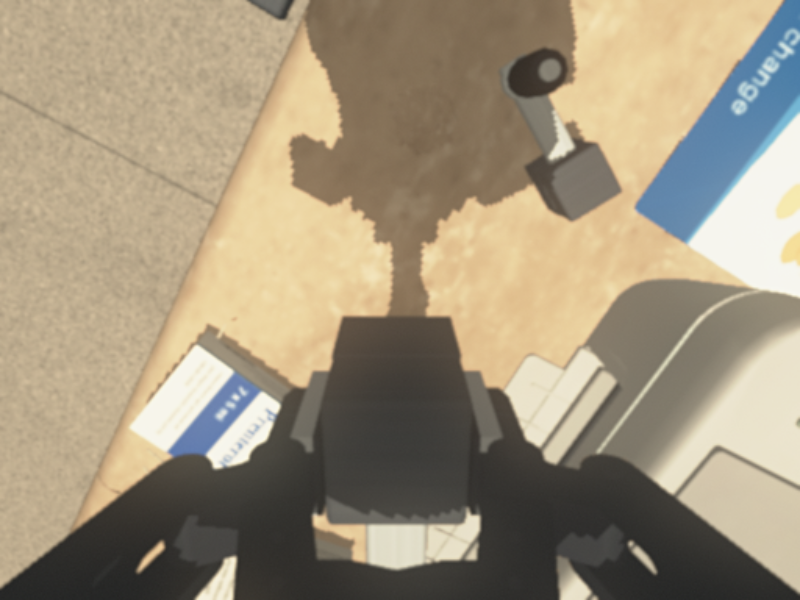

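The crank is held between the pads with its hub at about (395,430), level and clear of the table. I measure its offset to the TCP from the depth image.

Run:
```python
from h import *
z=np.load("w4.npz");W=z["W"];p=np.array([487.56,-296.81,152.14]);a=np.radians(119.2)
T=np.array([[np.cos(a),np.sin(a),0],[np.sin(a),-np.cos(a),0],[0,0,-1]])
L=((W-p)@T.T)
top=L[262:330,215:292].reshape(-1,3);top=top[abs(top[:,2]+37)<4]; print("top",len(top),top.min(0).round(1),top.max(0).round(1),np.median(top,0).round(1),np.percentile(top[:,0],[2,98]).round(1))
fr=L[208:245,225:285].reshape(-1,3);print("front",np.median(fr,0).round(1),np.percentile(fr[:,2],[2,98]).round(1))
# x of front near its top/bottom => tilt
for r in(208,220,232,244,250):print(r,np.median(L[r,225:285],0).round(1))
```

```text
top 5218 [-14.1 -14.1 -37.4] [ 17.5  15.6 -33.4] [  2.4   0.8 -35.6] [-12.6  16.4]
front [18.8  1.3 -8.9] [-25.8  11.1]
208 [18.8  1.1 11.6]
220 [18.8  1.5 -2.9]
232 [ 18.8   1.  -15.2]
244 [ 18.8   1.4 -25.8]
250 [ 18.8   1.3 -30.6]
```

Request:
send_rows --pt "0.7 0.53 0.0 -0.8 20" --pt "0.65 0.58 0.0 -0.8 20" --pt "0.6 0.64 0.0 -0.8 20" --pt "0.54 0.68 0.0 -0.8 20" --pt "0.49 0.73 0.0 -0.8 20"

```text
time_s: 6.38
tool_pos: [501.3, -186.7, 148.8]
ee_rot: [-180.0, -0.1, 143.4]
ft_force: [-0.3, 0.2, -1.7]
opening: 35.3
gripper_force: 60.2
```

Request:
send_rows --pt "0.42 0.77 0.0 -0.8 20" --pt "0.36 0.8 0.0 -0.8 20" --pt "0.29 0.83 0.0 -0.8 20" --pt "0.22 0.85 0.0 -0.8 20" --pt "0.15 0.86 0.0 -0.8 20"

```text
time_s: 6.8
tool_pos: [516.3, -78.1, 148.9]
ee_rot: [180.0, -0.1, 167.4]
ft_force: [0.3, -0.2, -1.9]
opening: 35.4
gripper_force: 60.2
```

Request:
send_rows --pt "0.08 0.87 0.0 -0.8 20" --pt "0.0 0.88 0.0 -0.8 20" --pt "-0.07 0.87 0.0 -0.8 20" --pt "-0.14 0.86 0.0 -0.8 20" --pt "0 0 0 0 20"

```text
time_s: 7.22
tool_pos: [528.2, 10.3, 148.8]
ee_rot: [179.9, -0.1, -173.2]
ft_force: [-0.5, -0.7, -1.3]
opening: 35.2
gripper_force: 60.5
```

Run:
```python
from h import *
s=telemetry.get_state();print(s["time_s"],s["tool_pos"],s["ee_rot"])
snap("wrist","w5");im,d,W=snap("scene","s5")
plan(529.5,6.9,150,186.2,20,step=22.)
```

```text
7.2167 [528.21180897  10.31465037 148.83221636] [ 1.79918024e+02 -1.11353838e-01 -1.73164028e+02]
[[-0.05, -0.05, -0.04, 0.04, 20]]
```

Request:
send_rows --pt "-0.07 -0.14 0 0.1 20" --pt "0 0 0 0 20" --pt "0 0 0 0 20"

```text
time_s: 7.57
tool_pos: [530.9, 3.1, 150.0]
ee_rot: [180.0, -0.0, -174.3]
ft_force: [-0.1, 0.4, -2.2]
opening: 35.1
gripper_force: 60.5
```

Run:
```python
from h import *
s=telemetry.get_state();print(s["time_s"],s["tool_pos"],s["ee_rot"],s["ft_force"])
snap("wrist","w6")
p=s["tool_pos"];a=np.radians(s["ee_rot"][2])
W=np.load("w6.npz")["W"]
T=np.array([[np.cos(a),np.sin(a),0],[np.sin(a),-np.cos(a),0],[0,0,-1]])
L=((W-p)@T.T)
for r in(208,232,250):print(r,np.median(L[r,225:285],0).round(1))
# hub front edge yaw
e=L[240,225:285];print(np.polyfit(e[:,1],e[:,0],1))
im=np.load("s5.npz")["im"][110:260,160:290,::-1];cv2.imwrite("pics/s5c.png",cv2.resize(im,None,fx=4,fy=4,interpolation=cv2.INTER_CUBIC))
```

```text
7.5667 [530.93027651   3.12238959 149.96525555] [ 1.79998860e+02 -2.22741057e-02 -1.74318777e+02] [-0.09607117  0.38298232 -2.15363031]
208 [17.5  1.7 11.6]
232 [ 17.5   1.2 -15.4]
250 [ 17.5   1.6 -30.8]
[-7.70912894e-03  1.86000830e+01]
```

View pics/s5c.png

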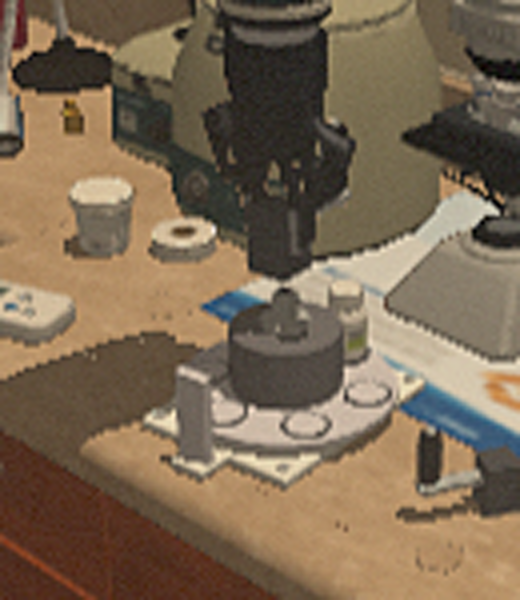

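The picture shows the crank in the gripper right above the shaft end (hub at about (280,240), shaft at (288,305)), with the plate untouched. I make a small correction and lower carefully.

Request:
send_rows --pt "-0.01 0.115 0.3 -0.08 20" --pt "0 0 0.3 0 20" --pt "0 0 0 0 20" --pt "0 0 0 0 20"

```text
time_s: 7.95
tool_pos: [530.4, 7.0, 134.6]
ee_rot: [180.0, -0.1, -173.7]
ft_force: [-0.4, -0.5, -1.7]
opening: 35.5
gripper_force: 60.5
```

Request:
send_rows --pt "0 0 0.15 0 20" --pt "0 0 0.1 0 20" --pt "0 0 0.1 0 20" --pt "0 0 0 0 20"

```text
time_s: 8.28
tool_pos: [530.6, 6.2, 126.3]
ee_rot: [-179.9, -0.0, -173.7]
ft_force: [-0.8, -4.9, -2.1]
opening: 35.5
gripper_force: 61.6
```

Request:
send_rows --pt "0 -0.02 0.2 0 20" --pt "0 0 0.2 0 20" --pt "0 0 0.1 0 20" --pt "0 0 0 0 20"

```text
time_s: 8.62
tool_pos: [530.6, 6.1, 113.4]
ee_rot: [-180.0, -0.1, -173.7]
ft_force: [-0.8, -5.4, -6.9]
opening: 35.1
gripper_force: 61.5
```

Request:
send_rows --pt "0 -0.02 0.15 0 20" --pt "0 0 0.13 0 20" --pt "0 0 0 0 20" --pt "0 0 0 0 20"

```text
time_s: 8.95
tool_pos: [530.7, 6.0, 106.7]
ee_rot: [180.0, -0.1, -173.7]
ft_force: [-2.7, -1.8, -5.4]
opening: 35.6
gripper_force: 61.6
```

Request:
send_rows --pt "0 0 0.06 0 20" --pt "0 0 0 0 20" --pt "0 0 0 0 20"

```text
time_s: 9.2
tool_pos: [530.8, 6.0, 106.2]
ee_rot: [-180.0, 0.0, -173.7]
ft_force: [-8.3, -0.3, 10.9]
opening: 35.5
gripper_force: 63.3
```

Request:
send_rows --pt "0 0 -0.02 0.5 20" --pt "0 0 0 1 20" --pt "0 0 0 1 20" --pt "0 0 0 1 20" --pt "0 0 0 1 20"

```text
time_s: 9.62
tool_pos: [531.1, 5.6, 106.3]
ee_rot: [-180.0, 0.0, 159.0]
ft_force: [-3.7, -5.8, 1.2]
opening: 35.4
gripper_force: 62.2
```

Request:
send_rows --pt "0 0 0 1 20" --pt "0 0 0 1 20" --pt "0 0 0 1 20" --pt "0 0 0 0.5 20" --pt "0 0 0 0 20"

```text
time_s: 10.03
tool_pos: [531.2, 5.2, 106.3]
ee_rot: [-179.9, 0.1, 138.0]
ft_force: [-3.6, -7.2, 1.2]
opening: 35.3
gripper_force: 62.1
```

```bash
cat > bot.py <<'E'
from h import *
def bottle():
    """bottle top: white points z 84-95, radius ~68 from axis"""
    for n in("wrist","top","scene"):
        c=cal(n);im,d=optics.get_image(n);W=cloud(d,c).reshape(-1,3);C=im.reshape(-1,3).astype(int)
        q=W[:,:2]-[529.7,6.5];r=np.hypot(*q.T);m=(r>52)&(r<84)&(W[:,2]>80)&(W[:,2]<95)&(d.ravel()>0)&(C.min(1)>70)
        if m.sum()>5:
            p=np.median(q[m],0);print(n,m.sum(),p.round(),"plate deg",round(np.degrees(np.arctan2(p[1],p[0]))-6.3,1))
s=telemetry.get_state();print(s["time_s"],s["tool_pos"].round(1),s["ee_rot"].round(1),s["ft_force"].round(1),s["wrist_torque"].round(2),s["joint_pos"][5].round(1));bottle()
E
python3 bot.py
```

```text
10.0333 [531.2   5.2 106.3] [-1.799e+02  1.000e-01  1.380e+02] [-3.6 -7.2  1.2] [-1.55  0.81  0.01] 33.8
scene 41 [ 64. -13.] plate deg -17.4
```

Request:
send_rows --pt "0 0 0 0.2 20" --pt "0 0 0 -0.5 20" --pt "0 0 0 -1 20" --pt "0 0 0 -1 20" --pt "0 0 0 -1 20"

```text
time_s: 10.6
tool_pos: [530.6, 5.4, 106.3]
ee_rot: [-179.9, -0.0, 158.3]
ft_force: [-6.8, -5.7, 4.1]
opening: 35.3
gripper_force: 62.6
```

Request:
send_rows --pt "0 0 0 -1 20" --pt "0 0 0 -1 20" --pt "0 0 0 -1 20" --pt "0 0 0 -1 20" --pt "0 0 0 -1 20"

```text
time_s: 11.02
tool_pos: [530.4, 5.6, 106.3]
ee_rot: [-180.0, -0.1, -171.7]
ft_force: [-9.1, -4.3, 6.3]
opening: 35.6
gripper_force: 62.8
```

Request:
send_rows --pt "0 0 0 -1 20" --pt "0 0 0 -1 20" --pt "0 0 0 -1 20" --pt "0 0 0 -1 20" --pt "0 0 0 -1 20"

```text
time_s: 11.43
tool_pos: [530.1, 5.7, 106.3]
ee_rot: [180.0, -0.1, -141.6]
ft_force: [-11.0, -4.2, 7.2]
opening: 35.1
gripper_force: 62.9
```

Request:
send_rows --pt "0 0 0 -1 20" --pt "0 0 0 -0.7 20" --pt "0 0 0 0 20" --pt "0 0 0 0 20"

```text
time_s: 11.77
tool_pos: [530.0, 5.7, 106.3]
ee_rot: [180.0, -0.1, -131.7]
ft_force: [-11.8, -4.3, 7.6]
opening: 35.5
gripper_force: 63.0
```

```bash
python3 bot.py
python3 - <<'E'
from h import *
z=np.load("s5.npz");W=z["W"].reshape(-1,3);C=z["im"].reshape(-1,3).astype(int)
q=W[:,:2]-[529.7,6.5];r=np.hypot(*q.T);m=(r>52)&(r<84)&(W[:,2]>80)&(W[:,2]<95)&(C.min(1)>70)
p=np.median(q[m],0);print("baseline",m.sum(),p,np.degrees(np.arctan2(p[1],p[0]))-6.3)
E
```

```text
11.7667 [530.    5.7 106.3] [ 1.800e+02 -1.000e-01 -1.317e+02] [-11.8  -4.3   7.6] [-0.9   2.25  0.06] -56.5
wrist 77 [21. 66.] plate deg 65.9
scene 29 [ 3. 63.] plate deg 80.9
baseline 44 [ 63.95528976 -10.48461082] -15.610059777648353
```

Clockwise is loose and anticlockwise grips: the plate has come along to about +75°. I continue anticlockwise.

Request:
send_rows --pt "0 0 0 -0.5 20" --pt "0 0 0 -1 20" --pt "0 0 0 -1 20" --pt "0 0 0 -1 20" --pt "0 0 0 -1 20"

```text
time_s: 12.33
tool_pos: [530.0, 5.5, 106.3]
ee_rot: [179.9, -0.1, -104.5]
ft_force: [-9.8, -7.0, 7.2]
opening: 35.2
gripper_force: 62.9
```

Request:
send_rows --pt "0 0 0 -1 20" --pt "0 0 0 -1 20" --pt "0 0 0 -1 20" --pt "0 0 0 -1 20" --pt "0 0 0 -1 20"

```text
time_s: 12.75
tool_pos: [530.1, 5.3, 106.3]
ee_rot: [179.9, -0.1, -74.5]
ft_force: [-10.5, -6.4, 6.0]
opening: 35.4
gripper_force: 62.8
```

Request:
send_rows --pt "0 0 0 -1 20" --pt "0 0 0 -1 20" --pt "0 0 0 -1 20" --pt "0 0 0 0 20" --pt "0 0 0 0 20"

```text
time_s: 13.17
tool_pos: [530.2, 5.3, 106.3]
ee_rot: [179.9, -0.0, -56.7]
ft_force: [-9.7, -6.9, 6.0]
opening: 35.3
gripper_force: 62.8
```

```bash
python3 bot.py
```

```text
13.1667 [530.2   5.3 106.3] [179.9  -0.  -56.7] [-9.7 -6.9  6. ] [-1.41  2.12 -0.  ] -131.5
wrist 102 [-58.  37.] plate deg 140.8
scene 43 [-65.  18.] plate deg 157.9
```

Request:
send_rows --pt "0 0 0 -0.5 20" --pt "0 0 0 -1 20" --pt "0 0 0 -1 20" --pt "0 0 0 0 20" --pt "0 0 0 0 60"

```text
time_s: 13.73
tool_pos: [531.2, 5.8, 106.3]
ee_rot: [-180.0, -0.0, -41.7]
ft_force: [0.3, -0.5, 0.9]
opening: 45.8
gripper_force: 0.0
```

Request:
send_rows --pt "0 0 0 0 70" --pt "0 0 0 0 70" --pt "0 0 0 0 70" --pt "0 0 -0.4 0 70" --pt "0 0 -0.8 0 70"

```text
time_s: 14.15
tool_pos: [530.2, 6.1, 134.8]
ee_rot: [179.9, 0.1, -41.7]
ft_force: [0.1, -0.0, 0.4]
opening: 69.8
gripper_force: 0.0
```

Request:
send_rows --pt "0 0 -0.8 0 70" --pt "0 0 -0.8 0 70" --pt "0 0 -0.8 0 70" --pt "0 0 -0.8 0 70" --pt "0 0 0 0 70"

```text
time_s: 14.57
tool_pos: [532.5, 5.8, 219.5]
ee_rot: [-179.8, -0.2, -41.7]
ft_force: [0.8, -0.3, 0.1]
opening: 70.2
gripper_force: 0.0
```

Run:
```python
from h import *
s=telemetry.get_state();y=s["ee_rot"][2];print(s["time_s"],s["tool_pos"],y,s["opening"])
# go by the short-limits way: yaw decreasing
p=s["tool_pos"]
plan(480,20,250,y-178,80)
```

```text
14.5667 [532.5399921    5.83499057 219.52963575] -41.725395372649764 70.16139612550687
[[-0.06, 0.03, -0.04, 0.99, 80], [-0.06, 0.04, -0.04, 0.99, 80], [-0.06, 0.05, -0.04, 0.99, 80], [-0.05, 0.05, -0.04, 0.99, 80], [-0.05, 0.06, -0.04, 0.99, 80]]
[[-0.04, 0.06, -0.04, 0.99, 80], [-0.03, 0.06, -0.04, 0.99, 80], [-0.03, 0.07, -0.04, 0.99, 80], [-0.02, 0.07, -0.04, 0.99, 80], [-0.01, 0.07, -0.04, 0.99, 80]]
[[-0.01, 0.07, -0.04, 0.99, 80], [0.0, 0.07, -0.04, 0.99, 80], [0.01, 0.07, -0.04, 0.99, 80], [0.02, 0.07, -0.04, 0.99, 80], [0.02, 0.07, -0.04, 0.99, 80]]
[[0.03, 0.07, -0.04, 0.99, 80], [0.04, 0.06, -0.04, 0.99, 80], [0.04, 0.06, -0.04, 0.99, 80], [0.05, 0.05, -0.04, 0.99, 80], [0.06, 0.05, -0.04, 0.99, 80]]
[[0.06, 0.04, -0.04, 0.99, 80], [0.06, 0.03, -0.04, 0.99, 80], [0.07, 0.03, -0.04, 0.99, 80], [0.07, 0.02, -0.04, 0.99, 80], [0.07, 0.01, -0.04, 0.99, 80]]
[[0.07, 0.01, -0.04, 0.99, 80], [0.07, -0.0, -0.04, 0.99, 80], [0.07, -0.01, -0.04, 0.99, 80], [0.07, -0.02, -0.04, 0.99, 80], [0.07, -0.02, -0.04, 0.99, 80]]
```

Request:
send_rows --pt "0 0 -0.2 1 80" --pt "0 0 -0.2 1 80" --pt "0 0 -0.2 1 80" --pt "0 0 -0.2 1 80" --pt "0 0 -0.2 1 80"

```text
time_s: 14.98
tool_pos: [531.1, 6.0, 240.8]
ee_rot: [180.0, 0.0, -72.0]
ft_force: [-0.1, 1.2, 0.2]
opening: 80.3
gripper_force: 0.0
```

Request:
send_rows --pt "0 0 0 1 80" --pt "0 0 0 1 80" --pt "0 0 0 1 80" --pt "0 0 0 1 80" --pt "0 0 0 1 80"

```text
time_s: 15.4
tool_pos: [531.1, 6.0, 240.6]
ee_rot: [180.0, 0.0, -102.0]
ft_force: [0.1, -0.4, 1.0]
opening: 79.9
gripper_force: 0.0
```

Request:
send_rows --pt "0 0 0 1 80" --pt "0 0 0 1 80" --pt "0 0 0 1 80" --pt "0 0 0 1 80" --pt "0 0 0 1 80"

```text
time_s: 15.82
tool_pos: [531.1, 6.0, 240.5]
ee_rot: [180.0, 0.0, -132.0]
ft_force: [-0.3, -0.1, 0.4]
opening: 79.9
gripper_force: 0.0
```

Request:
send_rows --pt "0 0 0 1 80" --pt "0 0 0 1 80" --pt "0 0 0 1 80" --pt "0 0 0 1 80" --pt "0 0 0 1 80"

```text
time_s: 16.23
tool_pos: [531.1, 6.0, 240.5]
ee_rot: [180.0, -0.0, -162.0]
ft_force: [-0.6, -0.1, -0.0]
opening: 79.9
gripper_force: 0.0
```

Request:
send_rows --pt "0 0 0 1 80" --pt "0 0 0 1 80" --pt "0 0 0 1 80" --pt "0 0 0 1 80" --pt "0 0 0 1 80"

```text
time_s: 16.65
tool_pos: [531.1, 6.0, 240.6]
ee_rot: [180.0, -0.0, 168.0]
ft_force: [-0.2, 0.2, -0.0]
opening: 79.9
gripper_force: 0.0
```

Request:
send_rows --pt "0 0 0 1 80" --pt "0 0 0 1 80" --pt "0 0 0 1 80" --pt "0 0 0 1 80" --pt "0 0 0 1 80"

```text
time_s: 17.07
tool_pos: [531.1, 6.0, 240.6]
ee_rot: [180.0, -0.0, 138.0]
ft_force: [-0.7, -0.4, -0.1]
opening: 79.7
gripper_force: 0.0
```

Request:
send_rows --pt "0.6 -0.3 0 0 80" --pt "0.6 -0.3 0 0 80" --pt "0.6 -0.3 0 0 80" --pt "0 0 0 0 80" --pt "0 0 0 0 80"

```text
time_s: 17.48
tool_pos: [482.3, 19.2, 241.0]
ee_rot: [180.0, 0.0, 138.3]
ft_force: [0.2, 0.3, 0.4]
opening: 79.9
gripper_force: 0.0
```

Run:
```python
from h import *
s=telemetry.get_state();print(s["time_s"],s["tool_pos"],s["ee_rot"],s["joint_pos"][5])
snap("wrist","w7")
W=np.load("w7.npz")["W"].reshape(-1,3)
q=W[:,:2]-[529.7,6.5];r=np.hypot(*q.T);m=(r>45)&(r<90)&(W[:,2]>82)&(W[:,2]<95)
Q=W[m];print(m.sum(),Q.min(0),Q.max(0),cv2.minAreaRect(Q[:,:2].astype(np.float32)))
```

```text
17.4833 [482.29161622  19.24702381 241.04897107] [1.79975788e+02 2.33842699e-02 1.38292146e+02] 34.30420971606167
813 [449.01510871   3.51885066  82.23398557] [477.19485592  32.17064682  91.48992806] ((463.2875671386719, 17.91360092163086), (27.89878273010254, 28.478256225585938), 46.741092681884766)
```

View pics/w7.png

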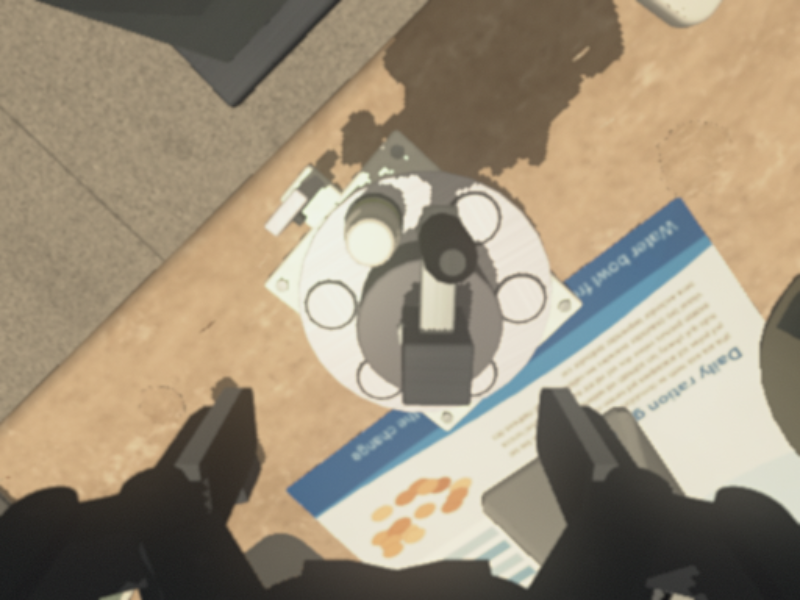

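The bottle (372,240) is short of the post (287,205). The crank is seated, with its arm pointing up the image to the knob at (450,260).

Run:
```python
import sys;sys.argv=["","w7"]
exec(open("fit.py").read())
Q=sel((530,6),30,138,146);print("hub",len(Q),rect(Q),np.median(Q[:,2]))
Q=sel((419,-5),30,82,92);print("post",len(Q),rect(Q))
plan(530.6,5.8,210,138.3,80)
```

```text
hub 1854 (array([530.2,   7.1]), array([35.7, 36.9]), 47.9) 141.77208437051826
post 384 (array([419.1,  -6.5]), array([10. , 30.3]), 6.4)
[[-0.59, 0.29, 0.41, -0.0, 80], [-0.59, 0.29, 0.41, -0.0, 80], [-0.59, 0.29, 0.41, -0.0, 80]]
```

Request:
send_rows --pt "-0.59 0.29 0.2 0 80" --pt "-0.59 0.29 0.2 0 80" --pt "-0.59 0.29 0.2 0 80" --pt "0 0 0.6 0 80" --pt "0 0 0.8 0 80"

```text
time_s: 17.95
tool_pos: [532.1, 5.2, 190.6]
ee_rot: [179.9, 0.1, 138.2]
ft_force: [1.0, -0.2, -0.2]
opening: 80.0
gripper_force: 0.0
```

Request:
send_rows --pt "0 0 0.8 0 80" --pt "0 0 0.8 0 80" --pt "0 0 0.8 0 80" --pt "0 0 0.6 0 80" --pt "0 0 0.3 0 80"

```text
time_s: 18.37
tool_pos: [529.8, 5.7, 106.3]
ee_rot: [-179.9, -0.1, 138.3]
ft_force: [-0.5, 0.5, 0.2]
opening: 79.8
gripper_force: 0.0
```

Request:
send_rows --pt "0 0 0 0 50" --pt "0 0 0 0 30" --pt "0 0 0 0 20" --pt "0 0 0 0 20" --pt "0 0 0 0 20"

```text
time_s: 18.78
tool_pos: [530.3, 5.3, 109.7]
ee_rot: [-180.0, 0.1, 138.3]
ft_force: [-2.8, -4.2, 7.0]
opening: 35.1
gripper_force: 59.1
```

Request:
send_rows --pt "0 0 0 0 20" --pt "0 0 0 -0.5 20" --pt "0 0 0 -0.8 20" --pt "0 0 0 -0.8 20" --pt "0 0 0 -0.6 20"

```text
time_s: 19.2
tool_pos: [530.1, 5.4, 109.7]
ee_rot: [-180.0, 0.1, 154.7]
ft_force: [-3.7, -3.2, 7.6]
opening: 35.2
gripper_force: 59.4
```

Request:
send_rows --pt "0 0 0 0 20" --pt "0 0 0 0 20"

```text
time_s: 19.37
tool_pos: [530.2, 5.4, 109.7]
ee_rot: [-180.0, 0.1, 154.5]
ft_force: [-4.4, -3.5, 6.6]
opening: 35.3
gripper_force: 59.3
```

```bash
python3 bot.py
```

```text
19.3667 [530.2   5.4 109.7] [-1.800e+02  1.000e-01  1.545e+02] [-4.4 -3.5  6.6] [-0.54  0.79 -0.01] 17.3
wrist 2797 [-68.  -7.] plate deg -180.6
top 55 [-64. -13.] plate deg -175.1
scene 51 [-72. -17.] plate deg -173.1
```

Request:
send_rows --pt "0 0 0 0 60" --pt "0 0 0 0 80" --pt "0 0 0 0 80" --pt "0 0 -0.4 0 80" --pt "0 0 -0.8 0 80"

```text
time_s: 19.93
tool_pos: [528.9, 6.0, 137.4]
ee_rot: [-180.0, -0.2, 154.5]
ft_force: [0.6, -0.1, 0.2]
opening: 79.7
gripper_force: 0.0
```

Request:
send_rows --pt "0 0 -0.8 0 80" --pt "0 0 -0.8 0 80" --pt "0 0 -0.8 0 80" --pt "0 0 -0.8 0 80" --pt "0 0 -0.8 0 80"

```text
time_s: 20.35
tool_pos: [529.9, 5.9, 239.7]
ee_rot: [180.0, 0.0, 154.5]
ft_force: [1.7, 0.6, -0.3]
opening: 80.1
gripper_force: 0.0
```

Request:
send_rows --pt "0.6 0 0 0 80" --pt "0.6 0 0 0 80" --pt "0.6 0 0 0 80" --pt "0 0 0 0 80" --pt "0 0 0 0 80"

```text
time_s: 20.77
tool_pos: [489.3, 25.4, 238.9]
ee_rot: [180.0, 0.0, 154.5]
ft_force: [0.7, -0.4, -0.4]
opening: 80.1
gripper_force: 0.0
```

Run:
```python
from h import *
s=telemetry.get_state();print(s["time_s"],s["tool_pos"],s["ee_rot"])
snap("wrist","w8")
import sys;sys.argv=["","w8"]
exec(open("fit.py").read())
h=sel((530,6),30,138,146);h,zz=rect(h),np.median(h[:,2]);p=rect(sel((419,-5),16,82,92))
q=W[:,:2]-h[0];r=np.hypot(*q.T);m=(r>45)&(r<88)&(W[:,2]>82)&(W[:,2]<95);b=rect(W[m])
print(h,zz,p,b)
u=np.array(p[0])-h[0];u/=np.hypot(*u);print("off",np.array(b[0])-(h[0]+68*u))
u=-np.array([np.cos(np.radians(6.3)),np.sin(np.radians(6.3))]);print("off",np.array(b[0])-(h[0]+68*u))
```

```text
20.7667 [489.29656452  25.42400193 238.91496907] [1.79981984e+02 4.21707543e-02 1.54503872e+02]
(array([529.9,   6.8]), array([35.7, 36.6]), 63.2) 141.8199834895452 (array([418.9,  -6.1]), array([ 9.9, 29.6]), 6.7) (array([462.5,  -0.5]), array([27.9, 27.8]), 65.2)
off [0.1453888  0.54986951]
off [0.18934497 0.16193315]
```

View pics/w8.png

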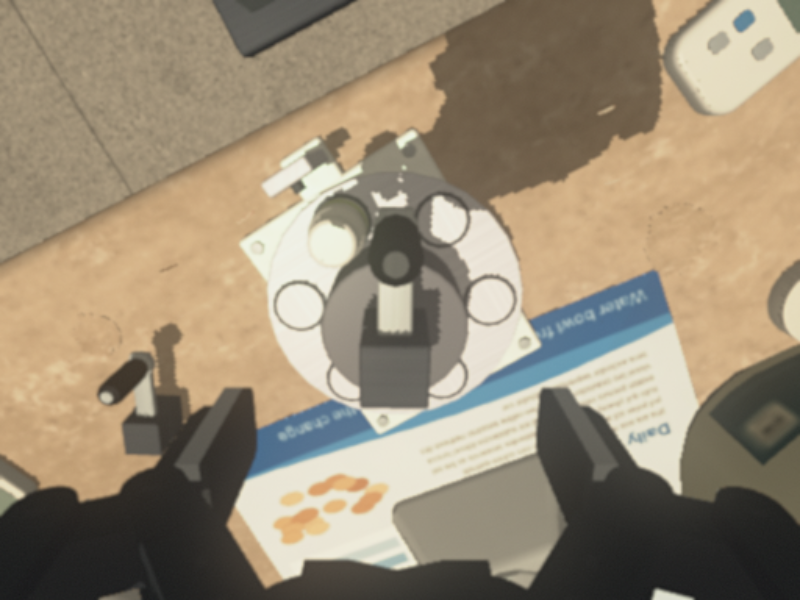

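The bottle (335,235) stands in front of the post (287,178), about 0.6 mm off the station. The crank is seated and the gripper is clear.

```bash
python3 -c "
from cell import order;print(order.close_job())"
```

```text
the job is handed in; nothing more can be done
None
```

I fitted the larger crank and tried the freewheel: clockwise spins loose, anticlockwise grips. I wound the bottle to within about 1 mm of the station by camera measurement, left the crank seated, and handed the job in at about 21 s; no verdict came back.

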